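Open one bay of a two-bay test fixture

ROBOT

A 6-joint arm with a two-finger parallel gripper is mounted at the origin on the work surface. World frame = base frame: x ahead of the robot, y to its left, z up, the work surface at z = 0. Lengths are in m, angles in rad, forces in N, time in s.
With the tool pointing down it reaches from about 0.325 to 0.75 m from the base axis. Payload 7.6 kg.
Tool frame: the origin (TCP) lies on the mounting face of the last link; the fingertips stand 173 mm ahead of it and the grasp point (between the pads) lies 155 mm ahead of it; z points along the fingers, y is the line along which they close (so a half turn about z gives the same grasp; the last joint's range is limited). The gripper opens to 85 mm and grips with 20 to 120 N. Pads are 22 mm wide; open, the fingers measure 114 mm over their backs; the gripper's body (76 mm by 85 mm) begins 54 mm behind the grasp point. The pads swing forward as they close: fully open they stand 13 mm farther back than shut.
Start: joints at [-1.195, 0.052, 1.401, -0, 1.689, -0.07], TCP at [0.226, -0.474, 0.405] pointing down, gripper open.
Joint ranges: [-2.9, 2.9], [-0.91, 2.17], [0.12, 2.37], [-1.06, 4.2], [0.26, 2.73], [-2.93, 2.93]. Speed limits (rad/s): [2.57, 2.57, 3.01, 3.14, 3.14, 3.14].

INTERFACE

Orientations are given as a rotation vector (axis times angle).
In Python, from cell import r gives the robot as it stands. The module is installed in compiled form; this text tells all that it offers.
- The arm moves only by the tool servo_tool, never from a script. Its argument "moves" is a list of rows, each a list of 7 numbers: the shift along the tool's x, y, z as a fraction of full scale, then the turn, a rotation vector about the tool's x, y, z as a fraction of full scale, then the opening, from -1 (shut) to 1 (fully open), so that 0 is half open. A call has 1 to 20 rows; each row is the pose to reach, as a shift and turn from the pose commanded when the call began, along the tool's axes at that moment; what a row does not reach only later rows make up. Full scale, the value 1, is 10 cm for a shift and 30 degrees for a turn. A row lasts 1/8 s, in which the tool goes at most 62.5 mm and 10.7 degrees, less where a joint would pass 70% of its speed; a pose out of reach is approached as far as the arm can. A call with a number of a shift or a turn outside -1 to 1 is refused whole. A call with a gripper value outside its range is refused whole. The fingers move at their own pace and stop on an object; "squeeze" is the grip in N (left out, the last holds). Time passes only in rows, so rows that repeat a pose let the fingers close. It gives the time, the measured TCP pose, the force, the opening and the grip force at its end, in the units of the state.
- r.state(): the state, without advancing time (a new reading comes with each control period).
- r.read_camera(name): name is "scene" or "top"; returns the picture (384x512x3 uint8, red, green, blue); there is no depth.
- r.camera_params(name): a dict with "K" (3x3 intrinsics, pixels), "k1" (the pictures are not rectified: a ray, as slopes to the right and down, at radius r is drawn at 1 + k1 r^2 times it, then the intrinsics apply), "T" (4x4, takes a point from camera to world coordinates). Camera axes: x right, y up, looking along -z (the intrinsics and any distortion apply to the point x, -y, -z); pixel columns grow to the right and rows downward; lengths in m; the calibration is good to about 2 mm. A picture is of the moment at which its call begins. camera_params takes no time and is no camera call.
- r.finish_job(): hands the job in; it is judged then, once.
The state is a dict: "clock": time; "joint_pos": joint angles; "joint_velocities": joint speeds; "joint_torque": joint torques, N m; "tool_pos": TCP position; "eef_rot": TCP orientation; "ft_force": force on the tool from outside, world axes, zero at the start; "moment": the same for the moment, N m; "gripper_width": finger opening in m; "gripper_force": force on a finger pad.
Only numpy, scipy, OpenCV 4.12 (cv2) and the standard library are available. Lean on these libraries where they do the work, as an engineer would, in place of code of your own. Each camera call takes 0.05 s, during which the arm holds its last target. There are 200 camera calls.

TASK

Open the bay of the test fixture that is covered by the hatch with the bar handle: lift that hatch straight up out of its recess until it clears the sill, slide it along its channels onto the raised deck in the middle of the fixture, then lower it so that it lies flat, centred on the deck, and let go. Leave the hatch with the round knob closed over its own bay.

Things in the scene. Friction and masses are not known exactly. Their poses are not given: they have to be found in the camera images.
- bar_grip (a point): Centre of the steel grip bar of the hatch to move: loose aluminium plate 92 x 92 x 6 mm, 0.2 to 0.4 kg, in the left or right bay. The bar is 56 mm long (its x, across the channels), 14 mm thick (its y, the sliding direction: pinch it so), 24 mm high (z, up), on two legs. This point is 38 mm above the plate's underside, 32 mm above its top face. Half-turn symmetric.
- knob_grip (a point): Centre of the round steel knob (32 mm diameter, 24 mm high, on a thinner neck) of the other hatch, otherwise the same plate; this point is 38 mm above the plate's underside. It covers the other bay and stays there.
- deck (a point): Centre of the top face of the dark middle deck, 40 mm above the table; x across the channels, y the sliding direction, z up. Deck 124 mm long in y, with a bay at each end; bay centres are 112 mm from this point. In a bay a hatch sits on ledges 10 mm below the deck, in a recess 100 mm long. Grip point above this point: 28 mm when seated, 38 mm when lying on the deck.
- fixture: Fixed white and grey trough 128 mm (x) by 352 mm (y), origin at the centre of its underside on the table. Its channels, 104 mm apart inside, leave the hatch 6 mm play either side; their lips (74 mm free between them, top 70 mm above the table) overhang the hatch's edges and stop it after rising 30 mm from its seat. It can slide after rising 10 mm: lift it 15 to 22 mm.
Things that resemble listed ones, but are neither listed nor needed, are in the scene too. What is shaped like the part that bears bar_grip but red or turquoise is not meant.

How it is judged:
On the way:
1. the bar-handled hatch is lifted clear of the deck's level while still over its own bay (z of bar_grip in the frame of deck above 0.038 m and horizontal distance between bar_grip and deck above 0.07 m), for 0.1 s.
At the end, for the whole second after the job is handed in: The bar-handled hatch lies flat on the middle deck (within 5 degrees, grip point 34 to 42 mm above the deck), its centre within 20 mm of the deck's centre; the knobbed hatch is within 10 mm of where it was (horizontal distance between bar_grip and deck below 0.02 m and z of bar_grip in the frame of deck between 0.034 and 0.042 m and angle between bar_grip's own z axis and vertical below 0.09 rad and distance of knob_grip from where it was at the start of the episode below 0.01 m); the robot touches nothing.
It fails at once if the hatch with the round knob is moved by more than 15 mm (distance of knob_grip from where it was at the start of the episode above 0.015 m).
It also fails if it takes over 35 s, if anything falls off the work surface, if the arm or the gripper's body presses on something with over 40 N, if the wrist force passes 120 N, or if a joint passes its speed limit or range.

## Working session

There is one attempt and no reset: what is moved stays moved. The work goes in short steps, Python scripts to look and compute and a tool call to move; the robot and the scene stay as the last step left them, time stands still between calls to the robot, and variables do not carry over. Pictures are saved under pics/ and viewed, at most 10 in all, crops included, and the job is handed in when it is done.

Besides the shell and the picture viewer there is one more tool, called after "Request:" as a command line: name --pt "numbers of a row" for each row, then --argument value for the rest. servo_tool: Moves the arm, as the interface text tells. Shift numbers are shares of 10 cm and turn numbers shares of 30 degrees, none past 1 either way. Its arguments: {"type":"object","properties":{"moves":{"type":"array","items":{"type":"array","items":{"type":"number","minimum":-1,"maximum":1}}},"squeeze":{"type":"number"}},"required":["moves"]}

```bash
mkdir -p pics; cat > h.py <<'E'
import numpy as np, cv2
from cell import r
def ray(cam,u,v):
    p=r.camera_params(cam);K=np.array(p["K"]);T=np.array(p["T"]);k=p["k1"]
    d=np.array([(u-K[0,2])/K[0,0],(v-K[1,2])/K[1,1]]);s=d.copy()
    for _ in range(20): s=d/(1+k*(s@s))
    return T[:3,3],T[:3,:3]@np.array([s[0],-s[1],-1])
def onplane(cam,u,v,z):
    o,d=ray(cam,u,v);return o+d*(z-o[2])/d[2]
def proj(cam,P):
    p=r.camera_params(cam);K=np.array(p["K"]);T=np.array(p["T"])
    c=T[:3,:3].T@(np.array(P)-T[:3,3]);s=np.array([c[0],-c[1]])/-c[2];s=s*(1+p["k1"]*(s@s))
    return K[0,0]*s[0]+K[0,2],K[1,1]*s[1]+K[1,2]
def snap(cam,f):
    im=cv2.cvtColor(r.read_camera(cam),cv2.COLOR_RGB2BGR);cv2.imwrite(f"pics/{f}.png",im);return im
E
python3 - <<'E'
from h import *
a=snap("top","top0");b=snap("scene","scene0")
for c in("top","scene"):print(r.camera_params(c))
print(r.state())
E
```

```text
{'K': array([[366.2464319 ,   0.        , 252.86592429],
       [  0.        , 366.2464319 , 191.25686353],
       [  0.        ,   0.        ,   1.        ]]), 'k1': -0.1002604711989786, 'T': array([[-0.26516653,  0.94372543, -0.19765883,  0.27079524],
       [-0.96419569, -0.26031083,  0.05064522, -0.02209045],
       [-0.00365755,  0.20401121,  0.97896172,  0.75420796],
       [ 0.        ,  0.        ,  0.        ,  1.        ]])}
{'K': array([[359.5121857 ,   0.        , 258.65574667],
       [  0.        , 359.5121857 , 186.22521033],
       [  0.        ,   0.        ,   1.        ]]), 'k1': -0.052603377226772774, 'T': array([[-0.29010674, -0.79808612,  0.52810664,  0.78573617],
       [ 0.95694356, -0.24760422,  0.15149646,  0.05359627],
       [ 0.00985421,  0.54931839,  0.83555502,  0.66865872],
       [ 0.        ,  0.        ,  0.        ,  1.        ]])}
{'clock': 0.1, 'joint_pos': array([-1.19525331e+00,  5.27839387e-02,  1.40162048e+00,  2.96091809e-05,
        1.68858970e+00, -7.03432700e-02]), 'joint_velocities': array([-0.00042269, -0.00172606, -0.00087391, -0.00092491, -0.00102261,
       -0.00083414]), 'joint_torque': array([ 9.34190721e-04, -3.82581246e+01, -3.60986137e+01, -1.36068779e-04,
        4.73316119e-03,  5.22200043e-07]), 'tool_pos': array([ 0.22640531, -0.47364831,  0.40395253]), 'eef_rot': array([-3.06248473e+00, -6.94306936e-01,  2.88850569e-04]), 'ft_force': array([ 0.41590943, -0.56183661, -0.21986172]), 'moment': array([-0.0831365 ,  0.04563182, -0.01998524]), 'gripper_force': 0.0, 'gripper_width': 0.08515020537538147}
```

View pics/top0.png

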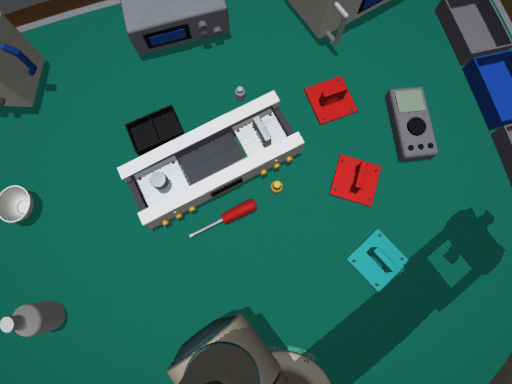

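View pics/scene0.png

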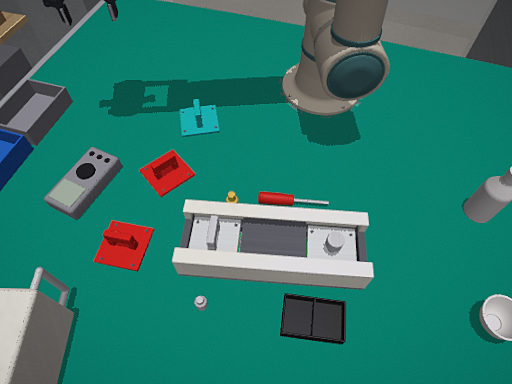

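Top view: the fixture is at about (212,158), with the plain aluminium bar hatch at (262,130) and the knob hatch at (158,180). The bar handle could be confused with the red plates at (332,95) and (358,180) or the turquoise one at (380,258), all excluded by colour. In the scene view the bar is at (213,232) and the knob at (335,241). I'll check this choice in a close crop and measure.

```bash
python3 - <<'E'
from h import *
a=cv2.imread("pics/top0.png");b=cv2.imread("pics/scene0.png")
ca=cv2.resize(a[85:230,110:310],None,fx=4,fy=4,interpolation=cv2.INTER_CUBIC)[:,:800]
cb=cv2.resize(b[195:290,170:380],None,fx=3.8,fy=3.8,interpolation=cv2.INTER_CUBIC)
cv2.imwrite("pics/ca.png",ca);cv2.imwrite("pics/cb.png",cb);print(ca.shape,cb.shape)
# white lips in top
for n,im,roi in(("top",a,(85,230,110,310)),("scene",b,(195,292,165,380))):
    y0,y1,x0,x1=roi;g=im[y0:y1,x0:x1];m=(g.min(2)>(215)).astype(np.uint8)
    cs,_=cv2.findContours(m,cv2.RETR_EXTERNAL,cv2.CHAIN_APPROX_NONE)
    for c in sorted(cs,key=cv2.contourArea)[-3:]:
        q=cv2.boxPoints(cv2.minAreaRect(c))+[x0,y0]
        print(n,cv2.contourArea(c),q.round(1).tolist(),[onplane(n,*p,.07)[:2].round(4).tolist() for p in q])
E
```

```text
(580, 800, 3) (361, 798, 3)
top 48.5 [[241.2, 141.4], [255.6, 134.2], [257.4, 137.8], [243.0, 145.0]] [[0.5117, -0.0619], [0.5186, -0.0933], [0.5104, -0.0947], [0.5035, -0.0634]]
top 1872.5 [[116.6, 167.4], [272.8, 88.7], [278.4, 99.8], [122.2, 178.4]] [[0.5265, 0.1881], [0.6045, -0.1536], [0.5778, -0.1576], [0.5014, 0.1815]]
top 2792.0 [[127.0, 192.4], [287.7, 110.8], [303.6, 142.1], [142.8, 223.7]] [[0.4715, 0.1777], [0.5496, -0.1689], [0.4776, -0.18], [0.4039, 0.1601]]
scene 25.5 [[183.8, 210.5], [184.6, 199.8], [216.1, 202.1], [215.3, 212.7]] [[0.5027, -0.1753], [0.4803, -0.1833], [0.4669, -0.123], [0.4895, -0.1161]]
scene 1161.0 [[230.2, 214.7], [231.1, 202.9], [367.8, 212.9], [366.9, 224.8]] [[0.4852, -0.0876], [0.46, -0.0947], [0.4039, 0.1626], [0.43, 0.1644]]
scene 1950.0 [[172.7, 261.8], [173.8, 247.6], [373.0, 262.3], [372.0, 276.5]] [[0.6039, -0.153], [0.5786, -0.1622], [0.5015, 0.1848], [0.5281, 0.1864]]
```

View pics/ca.png

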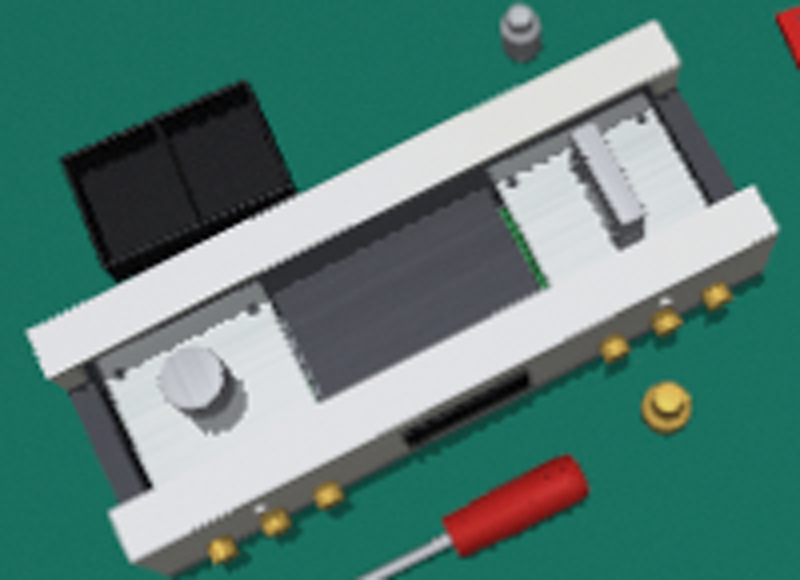

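View pics/cb.png

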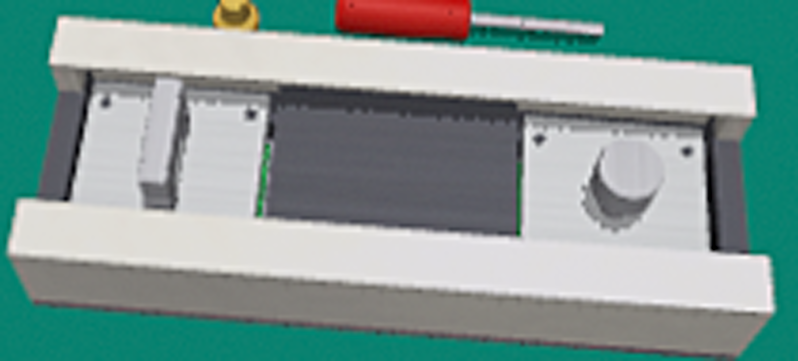

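The crop confirms it: bare aluminium bar hatch, bar top face about (572–643,124–223) in the top crop, knob at (195,378). Next I work out the positions.

```bash
python3 - <<'E'
from h import *
def P(cam,pts,z):
    s,ox,oy=(4,110,85) if cam=="top" else (3.8,170,195)
    return np.array([onplane(cam,(x+.5)/s-.5+ox,(y+.5)/s-.5+oy,z)[:2] for x,y in pts])
for cam,fx,bar,kn in(("top",[(27,331),(655,20),(779,230),(133,563)],[(572,130),(600,124),(644,210),(622,223)],(192,375)),
  ("scene",[(10,255),(55,15),(752,66),(775,311)],[(154,79),(186,82),(173,181),(140,183)],(632,170))):
    F=P(cam,fx,.07);B=P(cam,bar,.08)
    d=[np.linalg.norm(F[i]-F[i-1]).round(4) for i in range(4)]
    L=(F[1]+F[2]-F[0]-F[3]) if cam=="top" else (F[0]+F[1]-F[2]-F[3])
    print(cam,"fix",F.mean(0).round(4),d,"ydir deg",np.degrees(np.arctan2(L[1],L[0])).round(2))
    k=P(cam,[kn],.08)[0];u=L/np.linalg.norm(L);n=np.array([-u[1],u[0]])
    for nm,p in(("bar",B.mean(0)),("knob",k)): print(nm,p.round(4),"along",((p-F.mean(0))@u).round(4),"across",((p-F.mean(0))@n).round(4))
    print([np.linalg.norm(B[i]-B[i-1]).round(4) for i in range(4)], [np.degrees(np.arctan2(*(B[j]-B[i])[::-1])).round(1) for i,j in((0,3),(1,2))])
from scipy.spatial.transform import Rotation as R
print(R.from_rotvec(r.state()["eef_rot"]).as_matrix().round(4))
E
```

```text
top fix [0.5017 0.0034] [np.float64(0.1289), np.float64(0.3509), np.float64(0.128), np.float64(0.3507)] ydir deg -77.47
bar [ 0.5252 -0.1079] along 0.1138 across -0.0013
knob [0.4795 0.1117] along -0.1105 across 0.0018
[np.float64(0.0542), np.float64(0.0142), np.float64(0.0497), np.float64(0.0127)] [np.float64(-168.8), np.float64(-170.1)]
scene fix [0.5028 0.0029] [np.float64(0.3513), np.float64(0.13), np.float64(0.3553), np.float64(0.1281)] ydir deg -77.52
bar [ 0.5273 -0.1061] along 0.1118 across 0.0003
knob [0.4819 0.1126] along -0.1116 across 0.0032
[np.float64(0.0554), np.float64(0.0158), np.float64(0.0527), np.float64(0.0154)] [np.float64(14.2), np.float64(13.7)]
[[ 9.022e-01  4.313e-01 -5.000e-04]
 [ 4.313e-01 -9.022e-01  1.300e-03]
 [ 1.000e-04 -1.400e-03 -1.000e+00]]
```

Request:
servo_tool --pt "0.5 -0.25 0 0 0 0 1" --pt "1 -0.5 0 0 0 0 1" --squeeze 60

```text
clock: 0.35
tool_pos: [0.2955, -0.3846, 0.4041]
eef_rot: [-3.063, -0.692, 0.0]
ft_force: [0.7, -0.1, 0.7]
gripper_width: 0.0853
gripper_force: 0.0
```

Request:
servo_tool --pt "0.5 -0.25 0 0 0 0 0.5" --pt "1 -0.5 0 0 0 0 0.5"

```text
clock: 0.6
tool_pos: [0.3645, -0.2957, 0.4043]
eef_rot: [-3.064, -0.694, 0.0]
ft_force: [0.0, -0.0, -0.5]
gripper_width: 0.0641
gripper_force: 0.0
```

Request:
servo_tool --pt "0.5 -0.25 0 0 0 0 0.3" --pt "1 -0.5 0 0 0 0 0.3"

```text
clock: 0.85
tool_pos: [0.4332, -0.2073, 0.4044]
eef_rot: [-3.064, -0.694, 0.0]
ft_force: [0.9, -0.3, -0.2]
gripper_width: 0.0555
gripper_force: 0.0
```

Request:
servo_tool --pt "0.5 -0.25 0 0 0 0 0.2" --pt "1 -0.5 0 0 0 0 0.2"

```text
clock: 1.1
tool_pos: [0.5019, -0.1191, 0.4044]
eef_rot: [-3.064, -0.695, 0.001]
ft_force: [0.3, 0.0, 0.6]
gripper_width: 0.0509
gripper_force: 0.0
```

Request:
servo_tool --pt "0.15 0 0.2 0 0 0.2 0.2" --pt "0.29 -0.02 0.5 0 0 0.435 0.2" --pt "0.29 -0.02 0.8 0 0 0.435 0.2" --pt "0.29 -0.02 0.8 0 0 0.435 0.2" --pt "0.29 -0.02 0.8 0 0 0.435 0.2"

```text
clock: 1.72
tool_pos: [0.5265, -0.1066, 0.326]
eef_rot: [3.122, 0.342, 0.002]
ft_force: [-1.6, 0.1, 0.2]
gripper_width: 0.0513
gripper_force: 0.0
```

Request:
servo_tool --pt "0 0 0.25 0 0 0 0.2" --pt "0 0 0.5 0 0 0 0.2" --pt "0 0 0.75 0 0 0 0.2" --pt "0 0 1 0 0 0 0.2" --pt "0 0 1 0 0 0 0.2"

```text
clock: 2.35
tool_pos: [0.5262, -0.1066, 0.2245]
eef_rot: [-3.122, -0.341, 0.002]
ft_force: [-0.2, 1.0, 0.0]
gripper_width: 0.0512
gripper_force: 0.0
```

```bash
python3 - <<'E'
from h import *
b=snap("scene","s1")
cv2.imwrite("pics/s1c.png",cv2.resize(b[130:310,150:390],None,fx=3.2,fy=3.2,interpolation=cv2.INTER_CUBIC))
print(r.state()["tool_pos"],r.state()["ft_force"])
E
```

```text
[ 0.52663655 -0.10669381  0.22590684] [ 0.23389026 -0.43087831  0.51347804]
```

View pics/s1c.png

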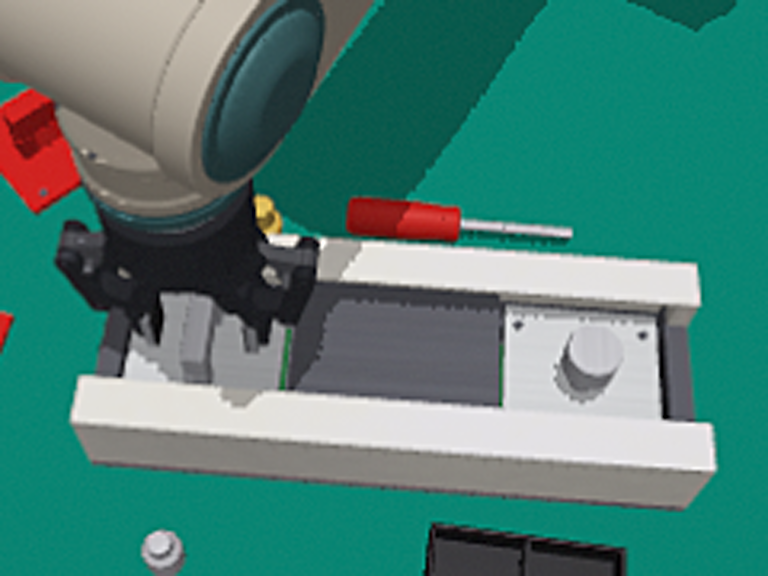

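The fingers stand on both sides of the bar, with tips at crop (150,330) and (255,340) and the bar at (195,335) between them. They touch nothing, so I close.

Request:
servo_tool --pt "0 0 0.02 0 0 0 -0.4" --pt "0 0 0.02 0 0 0 -1" --pt "0 0 0.02 0 0 0 -1" --pt "0 0 0.02 0 0 0 -1" --pt "0 0 0.02 0 0 0 -1" --pt "0 0 0.02 0 0 0 -1" --pt "0 0 0.02 0 0 0 -1" --squeeze 60

```text
clock: 3.28
tool_pos: [0.5268, -0.1066, 0.2241]
eef_rot: [3.122, 0.342, 0.003]
ft_force: [0.5, -0.5, 6.3]
gripper_width: 0.0132
gripper_force: 59.4
```

Request:
servo_tool --pt "0 0 -0.06 0 0 0 -1" --pt "0 0 -0.12 0 0 0 -1" --pt "0 0 -0.185 0 0 0 -1" --pt "0 0 -0.185 0 0 0 -1" --pt "0 0 -0.185 0 0 0 -1" --pt "0 0 -0.185 0 0 0 -1"

```text
clock: 4.03
tool_pos: [0.5263, -0.1065, 0.2409]
eef_rot: [-3.123, -0.342, 0.001]
ft_force: [1.1, 0.7, -2.5]
gripper_width: 0.013
gripper_force: 58.5
```

```bash
python3 - <<'E'
from h import *
b=snap("scene","s2")
cv2.imwrite("pics/s2c.png",cv2.resize(b[130:310,150:390],None,fx=3.2,fy=3.2,interpolation=cv2.INTER_CUBIC))
s=r.state();t=s["tool_pos"];d=np.array([.5022,.0032])-t[:2];u=np.array([.2164,-.9763]);print(t,s["ft_force"],s["gripper_width"],"tool y",d@u,"tool x",d@[.9763,.2164])
E
```

```text
[ 0.52630052 -0.10643519  0.24092007] [-0.10464169 -0.71958774 -1.97298096] 0.013129085527944959 tool y -0.11225219241947945 tool x 0.0001957167149301459
```

View pics/s2c.png

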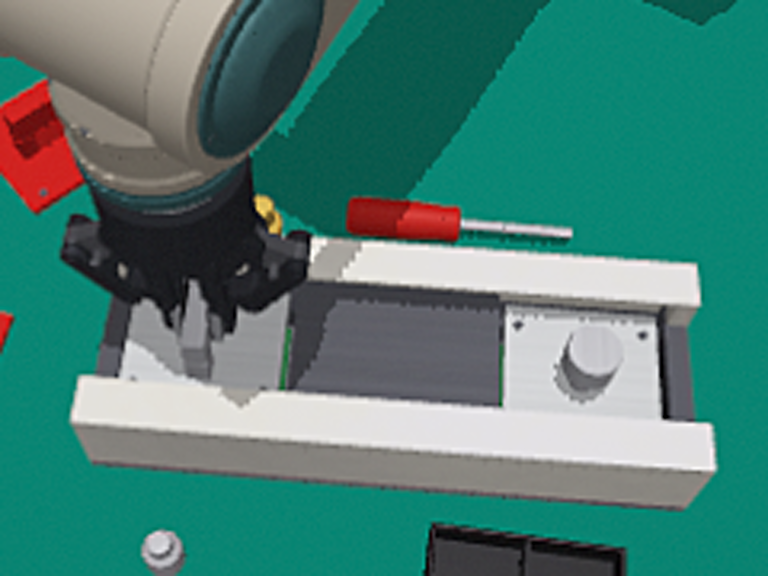

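```bash
python3 - <<'E'
from h import *
a=cv2.imread("pics/s1.png");b=cv2.imread("pics/s2.png")
def c(i):
    i=cv2.resize(i[205:260,178:250],None,fx=5.5,fy=5.5,interpolation=cv2.INTER_CUBIC);return i
def mark(im,z):
    for w in(-.028,.028):
        p=np.array([.5263,-.1066])+w*np.array([.9763,.2164]);u,v=proj("scene",[*p,z])
        cv2.circle(im,(int((u-178+.5)*5.5),int((v-205+.5)*5.5)),3,(0,0,255) if z<.09 else (255,0,0),-1)
A,B=c(a),c(b)
mark(A,.08);mark(B,.08);mark(B,.097)
cv2.imwrite("pics/cmp.png",np.hstack([A,B]))
E
```

```text
(no output)
```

View pics/cmp.png

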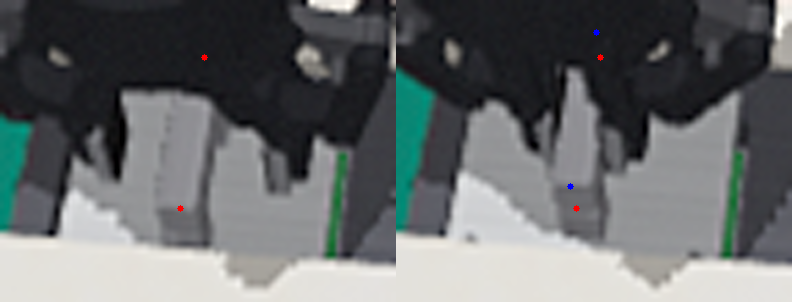

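Right panel: the bar's near top edge sits at (570,187), on the blue mark for +17 mm, so the hatch is lifted. Next I slide it −112 mm along tool y.

Request:
servo_tool --pt "0 -0.1 0 0 0 0 -1" --pt "0 -0.25 0 0 0 0 -1" --pt "0 -0.4 0 0 0 0 -1" --pt "0 -0.55 0 0 0 0 -1" --pt "0 -0.7 0 0 0 0 -1" --pt "0 -0.85 0 0 0 0 -1" --pt "0 -0.95 0 0 0 0 -1" --pt "0 -0.95 0 0 0 0 -1"

```text
clock: 5.08
tool_pos: [0.5057, -0.0131, 0.2412]
eef_rot: [3.123, 0.343, 0.0]
ft_force: [0.1, -0.9, -1.9]
gripper_width: 0.0127
gripper_force: 58.6
```

Request:
servo_tool --pt "0 -0.1 0 0 0 0 -1" --pt "0 -0.17 0 0 0 0 -1" --pt "0 -0.17 0 0 0 0 -1" --pt "0 -0.17 0 0 0 0 -1"

```text
clock: 5.58
tool_pos: [0.5022, 0.0028, 0.2412]
eef_rot: [3.123, 0.342, 0.0]
ft_force: [-0.7, 0.3, -2.2]
gripper_width: 0.0131
gripper_force: 58.6
```

```bash
python3 - <<'E'
from h import *
b=snap("scene","s3")
cv2.imwrite("pics/s3c.png",cv2.resize(b[130:310,150:390],None,fx=3.2,fy=3.2,interpolation=cv2.INTER_CUBIC))
s=r.state();t=s["tool_pos"];d=np.array([.5022,.0032])-t[:2];u=np.array([.2164,-.9763]);print(t,s["ft_force"],s["gripper_width"],"tool y",d@u,"tool x",d@[.9763,.2164])
E
```

```text
[0.50219117 0.00273724 0.24122685] [-0.04712484  0.0967228  -1.90076619] 0.012884564139459468 tool y -0.0004498832613768319 tool x 0.00010876507649385386
```

View pics/s3c.png

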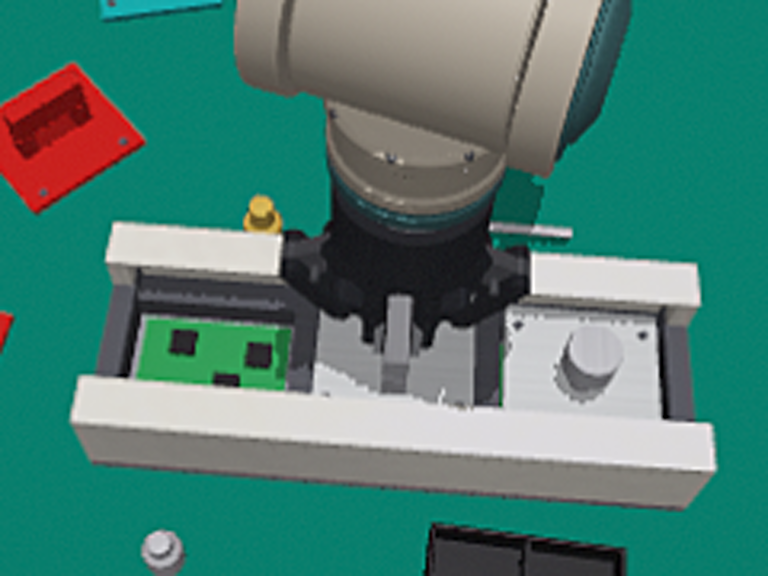

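The bay is open (green board at (215,350)). The hatch is centred over the deck with its bar at (398,340), and the knob at (592,355) hasn't moved. I lower it 7 mm.

Request:
servo_tool --pt "0 0 0.03 0 0 0 -1" --pt "0 0 0.05 0 0 0 -1" --pt "0 0 0.07 0 0 0 -1" --pt "0 0 0.07 0 0 0 -1" --pt "0 0 0.07 0 0 0 -1"

```text
clock: 6.25
tool_pos: [0.5022, 0.0029, 0.2342]
eef_rot: [3.123, 0.342, 0.0]
ft_force: [0.4, 1.3, -0.9]
gripper_width: 0.0132
gripper_force: 58.7
```

Nearly seated, as the force is dropping. I lower 1 mm more before releasing.

Request:
servo_tool --pt "0 0 0.01 0 0 0 -1" --pt "0 0 0.01 0 0 0 -1" --pt "0 0 0.01 0 0 0 -1"

```text
clock: 6.62
tool_pos: [0.5021, 0.0029, 0.2341]
eef_rot: [3.123, 0.342, 0.0]
ft_force: [-4.5, 1.2, 5.2]
gripper_width: 0.0128
gripper_force: 59.9
```

Contact at +5 N. I release to a moderate opening and then retreat up.

Request:
servo_tool --pt "0 0 0 0 0 0 -0.4" --pt "0 0 0 0 0 0 -0.1" --pt "0 0 0 0 0 0 0.2" --pt "0 0 0 0 0 0 0.2" --pt "0 0 -0.2 0 0 0 0.2" --pt "0 0 -0.5 0 0 0 0.2" --pt "0 0 -1 0 0 0 0.2" --pt "0 0 -1 0 0 0 0.2"

```text
clock: 7.62
tool_pos: [0.5028, 0.0029, 0.3378]
eef_rot: [3.121, 0.342, 0.013]
ft_force: [-0.7, 0.5, -0.1]
gripper_width: 0.0515
gripper_force: 0.0
```

Request:
servo_tool --pt "-0.5 0 -0.3 0 0 0 0.2" --pt "-1 0 -0.5 0 0 0 0.2" --pt "-1 0 -0.5 0 0 0 0.2" --pt "-1 0 -0.5 0 0 0 0.2"

```text
clock: 8.12
tool_pos: [0.4047, -0.0187, 0.3824]
eef_rot: [-3.123, -0.341, 0.001]
ft_force: [-0.4, -0.2, -0.2]
gripper_width: 0.0514
gripper_force: 0.0
```

```bash
python3 - <<'E'
from h import *
b=snap("scene","s4")
cv2.imwrite("pics/s4c.png",cv2.resize(b[130:310,150:390],None,fx=3.2,fy=3.2,interpolation=cv2.INTER_CUBIC))
s=r.state();print(s["clock"],s["tool_pos"],s["ft_force"])
print([((np.array(proj("scene",[.5022+w*.9763,.0032+w*.2164,.09]))-[150,130]+.5)*3.2).round() for w in(-.028,.028)])
E
```

```text
8.175 [ 0.40498245 -0.01864695  0.38205938] [-0.29654773  0.1479305   0.42130466]
[array([403., 279.]), array([397., 370.])]
```

View pics/s4c.png

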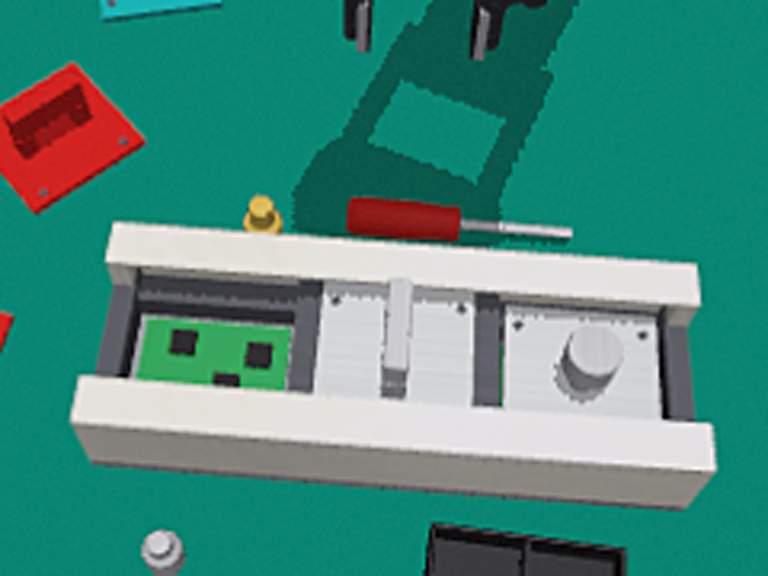

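The bar top runs from (402,279) to (396,368), matching the prediction for a hatch centred and flat on the deck. The knob is unmoved at (592,355) and the gripper is clear, so I hand it in.

```bash
python3 -c "
from cell import r
print(r.finish_job())"
```

```text
the job is handed in; nothing more can be done
None
```

I lifted the bar-handled hatch out, slid it onto the deck and released it. The last picture shows it flat and centred with the knob hatch unmoved and the gripper clear; I handed the job in at about 8.2 s, and no verdict came back.

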